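# Check the brake lever of a bicycle parked at the kitchen worktop

### The arm

A 7-joint arm with a two-finger parallel gripper is mounted at the origin on the work surface. World frame = base frame: x ahead of the robot, y to its left, z up, the work surface at z = 0. Lengths are in m, angles in degrees, forces in N, time in s.
With the tool pointing down it reaches from about 0.4 to 0.75 m from the base axis. Payload 19.5 kg.
Tool frame: the origin (TCP) lies between the finger pads, 19 mm behind the fingertips; this is the grasp point; z points along the fingers, y is the line along which they close (so a half turn about z gives the same grasp; the last joint's range is limited). The gripper opens to 85 mm and grips with 20 to 120 N. Pads are 22 mm wide; open, the fingers measure 114 mm over their backs; the gripper's body (76 mm by 85 mm) begins 54 mm behind the grasp point. The pads swing forward as they close: fully open they stand 13 mm farther back than shut.
Start: joints at [66.366, 40.479, -1.581, 85.061, 1.261, 54.483, -4.326], TCP at [0.208, -0.536, 0.25] pointing down, gripper open.
Joint ranges: [-155.06, 155.06], [-18.47, 123.98], [-90, 86.84], [0, 140.48], [-83.41, 263.41], [0, 116], [-161.91, 161.91]. Speed limits (degrees/s): [108.29, 108.29, 147.25, 147.25, 172.46, 172.46, 172.46].

### API

Orientations are given as a 3x3 rotation matrix whose columns are the frame's x, y, z axes.
In Python, from rig import manip gives the robot as it stands.
- The arm moves only by the tool carry_out, never from a script. Its arguments are lists of equal length, an entry for each row: "xyz": the shift along the tool's x, y, z in mm, a list of three; "roll": the turn about the tool's z in rad; "jaw": the closure, from 0 (fully open) to 1 (shut). In form: {"xyz": [[tx, ty, tz], ...], "roll": [roll, ...], "jaw": [jaw, ...]}. A call has exactly 5 rows; each row shifts and turns the commanded pose from where the row before left it, along the tool's axes as they then stand; what a row does not reach is not made up. A row lasts 1/10 s, in which the tool goes at most 50 mm and 8.59 degrees, less where a joint would pass 70% of its speed; a pose out of reach is approached as far as the arm can. A call is refused whole if a number of a shift passes 50 or a number of a turn 0.15, either way. A call with a gripper value outside its range is refused whole. The fingers move at their own pace and stop on an object; "squeeze" is the grip in N (left out, the last holds). Time passes only in rows, so rows that do not move let the fingers close, or fill a call up. It gives the time, the measured TCP pose, the force, the opening and the grip force at its end, in the units of the state.
- manip.sense(): the state, without advancing time (a new reading comes with each control period).
- manip.get_image(name): name is "scene" or "top"; returns (picture, depth): 400x640x3 uint8, red, green, blue; 400x640 float32, m along the optical axis (not along the pixel's ray), 0 where there is no reading.
- manip.get_calibration(name): a dict with "intrinsics" (3x3 intrinsics, pixels), "world_from_camera" (4x4, takes a point from camera to world coordinates). Camera axes: x right, y down, z forward; pixel columns grow to the right and rows downward; lengths in m; the calibration is good to about 2 mm. A picture is of the moment at which its call begins. get_calibration takes no time and is no camera call.
- manip.close_job(): hands the job in; it is judged then, once.
The state is a dict: "time_s": time; "qpos": joint angles; "qd": joint speeds; "joint_efforts": joint torques, N m; "position": TCP position; "ee_rot": TCP orientation; "ft_force": force on the tool from outside, world axes, zero at the start; "ft_torque": the same for the moment, N m; "gripper_width": opening from 0.0 (shut) to 1.0 (fully open); "finger_force": force on a finger pad.
Only numpy, scipy, OpenCV 4.12 (cv2) and the standard library are available. Lean on these libraries where they do the work, as an engineer would, in place of code of your own. Each camera call takes 0.05 s, during which the arm holds its last target. There are 200 camera calls.

### The job

The child's bicycle standing along the front of the worktop needs its brake checked: on the handlebar end that overhangs the worktop, press the brake lever in with the backs of your fingers, firmly, until it stops short of the bar, and keep it pressed there for two seconds. Then ease off, let the lever spring fully back out and move clear. Only push the lever from its front: do not pinch or hook it between the fingers, do not touch the handlebar or grip, do not force it, and leave everything on the worktop where it stands.

Things in the scene. Friction and masses are not known exactly. Their poses are not given: they have to be found in the camera images.
- brake_lever (a joint): hinge of the near brake lever, rad: 0 fully out (sprung), grows as the blade is pressed towards the bar, 0.26 is its hard stop (about 16 mm of air left between ball end and grip). The spring asks about 3.6 N at blade_front to start and 7.5 N at the stop; a push of 10 to 20 N holds it firmly there. Over 40 N is forcing it
- lever_blade: cast aluminium lever, 120 mm long, turns with the joint; origin on the hinge. Own x along the bar to the bicycle's middle, y forward (away from the bar), z the hinge axis, up but leaning 0.26 rad forward. Flat blade 7 mm thick, 13 mm high, from x = -42 to -102 at y = +30 mm; ball end 15 mm at x = -120, y = +37. Free space in front and above
- blade_front (a point): middle of the blade's front face, the face to press: x = -82, y = +33.5, z = 0 mm of lever_blade, same axes; about 153 mm above the worktop. Pressing moves it some 22 mm along -y. Press with the TCP staying at least 2 mm in front of this face (a closed finger's back does so); a TCP nearer the bar counts as pinching or hooking
- bike: child's bicycle with 20 inch wheels, fixed on its centre stand in the aisle along the worktop's front edge, front to the robot's left (+y). Origin straight below the middle of the handlebar at worktop height; own x along the bar (its -x end overhangs the worktop), y forward, z up
- bar: handlebar with stem, grips, lever brackets and bell: not to be touched. Origin and axes of bike. Straight along x from -266 to +266 mm at 170 mm height; near grip 31 mm thick from x = -147 to -266 mm; bell on top at x = -75 mm, up to 208 mm high. At rest the blade's middle is 62 mm in front of the bar's centre line and 16 mm lower
- bar_end (a point): centre of the end of the near grip (the -x end of the bar), 170 mm above the worktop
- mug: white mug, 80 mm across and 90 mm tall, one handle; origin at the centre of its underside; a bystander, loose on the worktop, leave it where it stands
- oil: small grey oil bottle with a black cap, 42 mm across and 95 mm tall; origin at the centre of its underside; a bystander, loose on the worktop, leave it where it stands
- jar: amber jar with a steel lid, 68 mm across and 88 mm tall; origin at the centre of its underside; a bystander, loose on the worktop, leave it where it stands
- tin: flat metal patch tin, 85 x 55 x 22 mm; origin at the centre of its underside; a bystander, loose on the worktop, leave it where it stands
- spanner: steel spanner lying flat, 160 mm long; origin under its middle; a bystander, loose on the worktop, leave it where it stands
- pump: black hand pump lying flat, 210 mm long and 25 mm thick; origin near its middle, on the worktop; a bystander, loose on the worktop, leave it where it stands
- helmet: white cycle helmet, a dome 224 mm across and 140 mm tall; origin at the centre of its underside; a bystander, loose on the worktop, leave it where it stands

How it is judged (in metres and radians):
On the way:
1. the brake lever is pressed in to its stop by the fingers with more than 8 N and kept there for 1.5 s (value of joint brake_lever above 0.245 rad and contact force between the fingers and lever_blade above 8 N), for 1.5 s.
At the end, for the whole second after the job is handed in: the brake lever has sprung back fully out (within 0.02 rad of rest) and every loose thing on the worktop is at rest within 15 mm of where it stood (value of joint brake_lever below 0.02 rad and distance of each of mug, oil, jar, tin, spanner, pump, helmet from where it was at the start of the episode below 0.015 m and linear speed of each of mug, oil, jar, tin, spanner, pump, helmet below 0.02 m/s); the robot touches nothing.
It fails at once if the lever is pinched or hooked between the fingers, or pushed from its bar side, instead of being pressed from its front (contact force between the fingers and lever_blade above 0.5 N and y of the grasp point in the frame of lever_blade below 0.0355 m).
It fails at once if the lever is forced with more than 40 N (contact force between anything else and lever_blade above 40 N).
It fails at once if the handlebar, a grip or the bell is touched or held (more than 2 N) (contact force between any of the fingers, the arm and bar above 2 N).
It fails at once if a bystander is lifted, carried or knocked (30 mm or more) (distance of any of mug, oil, jar, tin, spanner, pump, helmet from where it was at the start of the episode above 0.03 m).
It also fails if it takes over 43 s, if anything falls off the work surface, if the arm or the gripper's body presses on something with over 40 N, if the wrist force passes 120 N, or if a joint passes its speed limit or range.

## Working session

There is one attempt and no reset: what is moved stays moved. The work goes in short steps, Python scripts to look and compute and a tool call to move; the robot and the scene stay as the last step left them, time stands still between calls to the robot, and variables do not carry over. Pictures are saved under pics/ and viewed, at most 10 in all, crops included, and the job is handed in when it is done.

Besides the shell and the picture viewer there is one more tool, called as name(argument=value, ...), one argument or row to a line, values as JSON. carry_out: Moves the arm, as the interface text tells. Its arguments: {"type":"object","properties":{"xyz":{"type":"array","items":{"type":"array","items":{"type":"number"}}},"roll":{"type":"array","items":{"type":"number"}},"jaw":{"type":"array","items":{"type":"number"}},"squeeze":{"type":"number"}},"required":["xyz","roll","jaw"]}

```bash
mkdir -p pics; cat > h.py <<'E'
import numpy as np, cv2
from rig import manip
def cam(n):
    im,d=manip.get_image(n); c=manip.get_calibration(n)
    return im,d,np.array(c["intrinsics"]),np.array(c["world_from_camera"])
def pts(d,K,T):
    v,u=np.mgrid[:d.shape[0],:d.shape[1]]
    p=np.stack([(u-K[0,2])/K[0,0]*d,(v-K[1,2])/K[1,1]*d,d,np.ones_like(d)],-1)
    return (p@T.T)[...,:3]
E
python3 - <<'E'
from h import *
s=manip.sense(); print(s["time_s"],s["position"],np.round(s["ee_rot"],3).tolist(),s["ft_force"],s["gripper_width"])
for n in("scene","top"):
    im,d,K,T=cam(n); cv2.imwrite(f"pics/{n}0.png",im[...,::-1]); np.savez(f"{n}0.npz",im=im,d=d,K=K,T=T)
    print(n,np.round(T,3).tolist(),K.tolist())
E
```

```text
0.0 [ 0.208248   -0.53572483  0.24954958] [[0.932, 0.362, -0.0], [0.362, -0.932, 0.001], [-0.0, -0.001, -1.0]] [ 0.4914812  -0.06672027  0.56404106] 0.9967734178608657
scene [[-0.03, 0.665, -0.746, 1.379], [1.0, 0.015, -0.026, -0.079], [-0.007, -0.747, -0.665, 0.83], [0.0, 0.0, 0.0, 1.0]] [[371.5377322408606, 0.0, 323.7141802158897], [0.0, 371.5377322408606, 199.77341456485723], [0.0, 0.0, 1.0]]
top [[0.001, -0.989, 0.15, 0.388], [-1.0, 0.001, 0.018, -0.113], [-0.018, -0.15, -0.988, 1.4], [0.0, 0.0, 0.0, 1.0]] [[492.3806087642793, 0.0, 321.60460318770674], [0.0, 492.3806087642793, 196.13759864685852], [0.0, 0.0, 1.0]]
```

View pics/scene0.png

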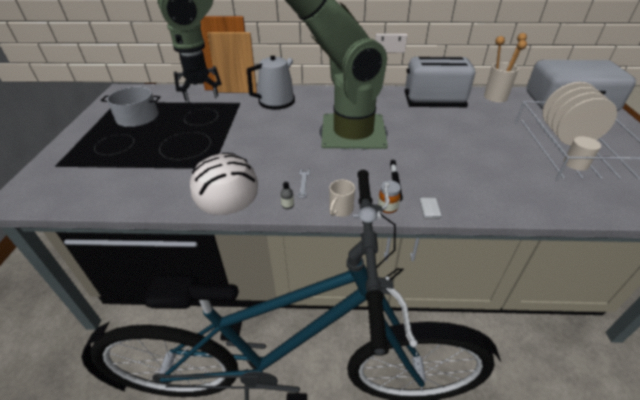

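View pics/top0.png

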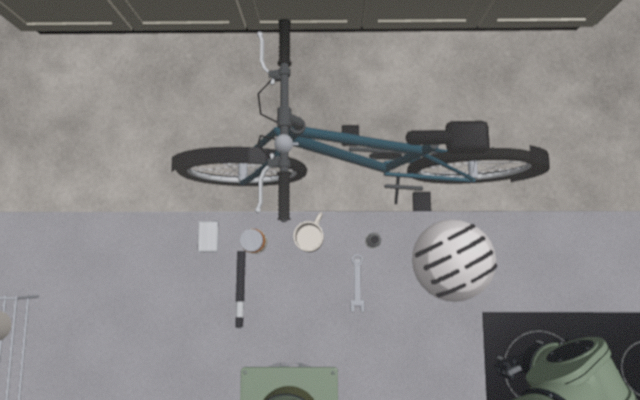

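The top view shows the near grip running from (284,165) to its end at (284,220). The silver lever lies left of it, from about (268,165) to the ball at (258,210). The jar (252,240), mug (308,236), tin (207,236) and pump (240,290) stand nearby. In the scene view the grip end is at (364,173), with the jar behind it at (390,195).

```bash
python3 - <<'E'
from h import *
for n,(x0,x1,y0,y1),k in(("top",(180,340,120,270),5),("scene",(320,440,140,280),5)):
    z=np.load(n+"0.npz"); cv2.imwrite(f"pics/{n}c.png",cv2.resize(z["im"][y0:y1,x0:x1,::-1],None,fx=k if n=="top" else 4,fy=k*.8 if n=="top" else 4,interpolation=cv2.INTER_CUBIC))
z=np.load("top0.npz"); P=pts(z["d"],z["K"],z["T"]); im=z["im"].astype(int)
for v in range(150,224,5):
    r=[(u,np.round(P[v,u]*1000).astype(int).tolist(),im[v,u].tolist()) for u in range(250,296) if .13<P[v,u,2]<.22 and z["d"][v,u]>0]
    print(v,[(a[0],*a[1]) for a in r][::2])
def ray(z,u,v,h):
    K,T=z["K"],z["T"]; r=T[:3,:3]@np.array([(u-K[0,2])/K[0,0],(v-K[1,2])/K[1,1],1]); return T[:3,3]+r*(h-T[2,3])/r[2]
for nm,u,v,h in(("barend",284,219.5,.17),("barstem",284,145,.17),("ball",258,209,.153),("jar",252,240,.088),("mug",308,236,.09),("tin",207,236,.022)): print(nm,ray(z,u,v,h).round(3))
E
```

```text
150 [(261, 697, 67, 160), (263, 697, 62, 160), (277, 689, 22, 192), (279, 688, 16, 198), (281, 686, 11, 203), (283, 688, 6, 198), (285, 688, 1, 195), (287, 688, -4, 197), (289, 689, -8, 191)]
155 [(266, 683, 53, 164), (268, 683, 48, 165), (271, 682, 40, 169), (273, 684, 36, 159), (281, 679, 13, 179), (283, 680, 8, 175), (285, 680, 3, 177), (287, 680, -2, 175)]
160 [(268, 668, 47, 172), (270, 668, 42, 172), (272, 666, 36, 179), (274, 666, 31, 179), (276, 668, 26, 174), (278, 667, 21, 175), (280, 666, 15, 180), (282, 665, 10, 186), (284, 665, 4, 187), (286, 666, 0, 182), (288, 666, -5, 179)]
165 [(267, 655, 49, 173), (269, 654, 44, 176), (271, 655, 39, 173), (273, 653, 33, 179), (275, 654, 28, 177), (277, 654, 23, 177), (279, 653, 18, 180), (281, 652, 12, 186), (283, 652, 7, 185), (285, 652, 2, 187), (287, 653, -3, 181), (289, 654, -7, 175)]
170 [(263, 643, 60, 165), (265, 643, 55, 167), (267, 645, 51, 157), (281, 641, 13, 177), (283, 641, 8, 177), (285, 641, 2, 178), (287, 642, -2, 172)]
175 [(261, 631, 65, 164), (263, 632, 61, 159), (277, 630, 24, 168), (279, 627, 17, 181), (281, 627
[... 1023 characters left out ...]
50, 13, 184), (282, 550, 8, 185), (284, 550, 3, 188), (286, 551, -2, 181), (288, 551, -7, 182)]
210 [(255, 541, 79, 158), (257, 541, 74, 158), (259, 541, 69, 158), (278, 539, 19, 176), (280, 538, 13, 184), (282, 538, 8, 181), (284, 538, 3, 181), (286, 539, -1, 178), (288, 539, -6, 176)]
215 [(278, 526, 18, 180), (280, 526, 13, 180), (282, 525, 8, 183), (284, 525, 3, 184), (286, 526, -2, 182), (288, 526, -6, 175)]
220 [(278, 515, 20, 159), (280, 514, 14, 175), (282, 513, 8, 177), (284, 513, 3, 181), (286, 514, -1, 174), (288, 515, -5, 157)]
barend [0.515 0.004 0.17 ]
barstem [0.708 0.007 0.17 ]
ball [0.544 0.073 0.153]
jar [0.469 0.097 0.088]
mug [ 0.48  -0.053  0.09 ]
tin [0.484 0.234 0.022]
```

View pics/topc.png

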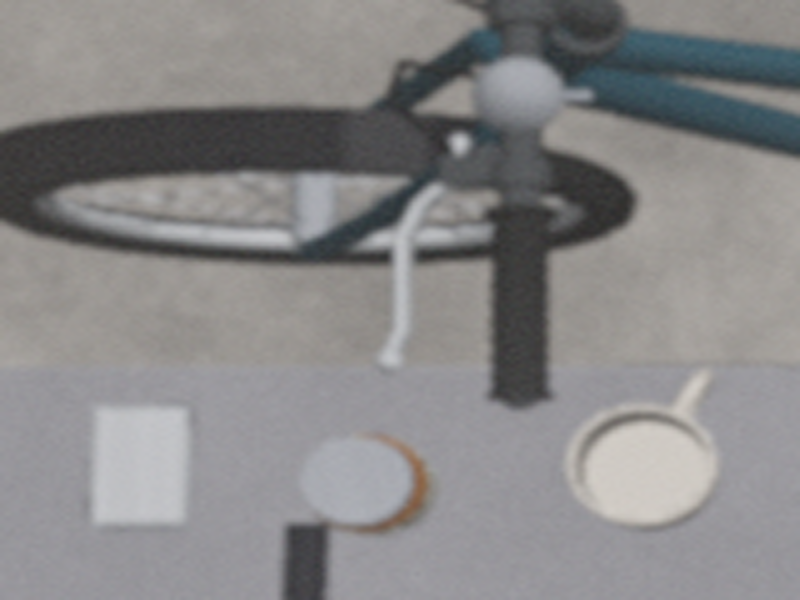

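View pics/scenec.png

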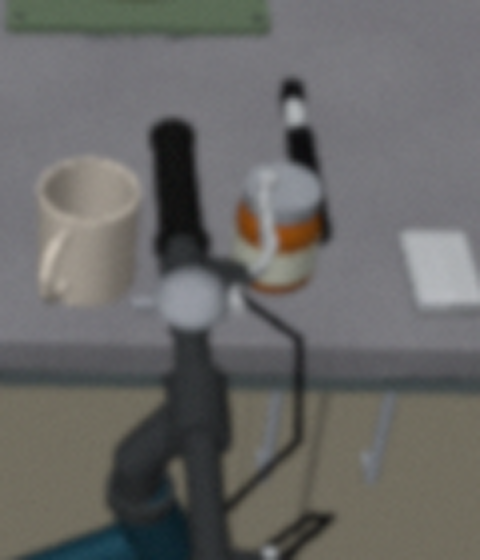

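The measurements agree with the text. The bar axis is at y ≈ 0.005 and the grip end at x ≈ 0.513. The blade front is at about (0.581, 0.071, 0.153), and lever axes match world axes to within 1°. I'll roll by 0.37 so the closing line runs along world y, close the jaw and rise.

carry_out(
  xyz=[
    [0,0,-8],
    [0,0,-8],
    [0,0,-8],
    [0,0,-8],
    [0,0,-8],
  ],
  roll=[0.074,0.074,0.074,0.074,0.074],
  jaw=[1,1,1,1,1],
)

```text
time_s: 0.6
position: [0.2083, -0.5358, 0.29]
ee_rot: [[1.0, -0.002, -0.0], [-0.002, -1.0, 0.001], [-0.0, -0.001, -1.0]]
ft_force: [0.3, -0.1, -0.5]
gripper_width: 0.144
finger_force: 0.0
```

carry_out(
  xyz=[
    [25,-35,0],
    [25,-35,0],
    [25,-35,0],
    [25,-35,0],
    [25,-35,0],
  ],
  roll=[0,0,0,0,0],
  jaw=[1,1,1,1,1],
)

```text
time_s: 1.1
position: [0.3339, -0.3592, 0.2899]
ee_rot: [[1.0, 0.001, -0.0], [0.001, -1.0, 0.0], [-0.0, -0.0, -1.0]]
ft_force: [1.0, 0.3, -1.1]
gripper_width: -0.0
finger_force: 0.0
```

carry_out(
  xyz=[
    [20,-38,0],
    [20,-38,0],
    [20,-38,0],
    [20,-38,0],
    [20,-38,0],
  ],
  roll=[0,0,0,0,0],
  jaw=[1,1,1,1,1],
)

```text
time_s: 1.6
position: [0.4335, -0.169, 0.29]
ee_rot: [[1.0, 0.001, -0.0], [0.001, -1.0, 0.0], [-0.0, -0.0, -1.0]]
ft_force: [0.6, -0.9, -0.6]
gripper_width: -0.004
finger_force: 0.0
```

carry_out(
  xyz=[
    [28,-40,0],
    [28,-40,0],
    [28,-40,0],
    [28,-40,0],
    [28,-40,0],
  ],
  roll=[0,0,0,0,0],
  jaw=[1,1,1,1,1],
)

```text
time_s: 2.1
position: [0.5736, 0.0313, 0.2899]
ee_rot: [[1.0, 0.001, -0.0], [0.001, -1.0, -0.0], [-0.0, 0.0, -1.0]]
ft_force: [0.6, -1.5, 0.8]
gripper_width: 0.002
finger_force: 0.0
```

carry_out(
  xyz=[
    [2,-30,0],
    [2,-30,0],
    [2,-25,0],
    [2,-10,0],
    [0,0,0],
  ],
  roll=[0,0,0,0,0],
  jaw=[1,1,1,1,1],
)

```text
time_s: 2.6
position: [0.5808, 0.1252, 0.2896]
ee_rot: [[1.0, 0.002, -0.001], [0.002, -1.0, 0.0], [-0.001, -0.0, -1.0]]
ft_force: [0.1, -0.2, -0.9]
gripper_width: 0.002
finger_force: 0.0
```

carry_out(
  xyz=[
    [0,0,30],
    [0,0,35],
    [0,0,35],
    [0,0,25],
    [0,0,5],
  ],
  roll=[0,0,0,0,0],
  jaw=[1,1,1,1,1],
)

```text
time_s: 3.1
position: [0.5799, 0.1225, 0.1578]
ee_rot: [[1.0, -0.001, -0.004], [-0.001, -1.0, -0.001], [-0.004, 0.001, -1.0]]
ft_force: [0.2, -0.4, 0.7]
gripper_width: 0.001
finger_force: 0.0
```

```bash
python3 - <<'E'
from h import *
s=manip.sense(); print(s["time_s"],s["position"],s["ft_force"],s["gripper_width"])
out=[]
for n,(x0,x1,y0,y1) in(("top",(190,340,130,270)),("scene",(320,470,100,240))):
    im,d,K,T=cam(n); out.append(cv2.resize(im[y0:y1,x0:x1,::-1],(400,373),interpolation=cv2.INTER_CUBIC))
cv2.imwrite("pics/near.png",np.hstack(out))
E
```

```text
3.1 [0.57993927 0.12254285 0.15779606] [ 0.17207188 -0.36290222  0.66924216] 0.0006090117836322586
```

View pics/near.png

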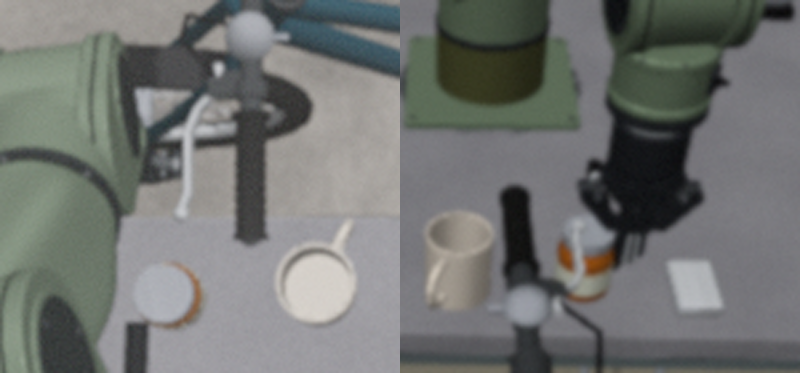

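The scene view (right half) shows the closed fingers at (630,245), in front of the blade at (575,265). The knuckles stick out at (590,170) and (700,195). I'll check how low they hang relative to the bar top.

```bash
python3 - <<'E'
from h import *
p=manip.sense()["position"]
im,d,K,T=cam("scene"); P=pts(d,K,T)
m=(d>0)&(abs(P[...,0]-p[0])<.06)&(P[...,2]>.125)&(P[...,2]<.3)&(P[...,1]>.075)&(P[...,1]<.2)
Q=(P[m]-p)*1000
for z in range(-30,130,8):
    q=Q[(Q[:,2]>=z)&(Q[:,2]<z+8)]
    if len(q): print(z,len(q),"y",q[:,1].min().round(),q[:,1].max().round(),"x",q[:,0].min().round(),q[:,0].max().round())
E
```

```text
-22 6 y -8.0 3.0 x 5.0 11.0
-14 21 y -47.0 11.0 x -34.0 15.0
-6 29 y -48.0 12.0 x -34.0 15.0
2 20 y -15.0 11.0 x -2.0 15.0
10 25 y -15.0 12.0 x 5.0 14.0
18 23 y -19.0 27.0 x 4.0 17.0
26 68 y -34.0 33.0 x -11.0 16.0
34 94 y -41.0 40.0 x -11.0 17.0
42 64 y -47.0 43.0 x -11.0 19.0
50 81 y -48.0 52.0 x -11.0 21.0
58 65 y -48.0 56.0 x 3.0 20.0
66 94 y -46.0 59.0 x -10.0 21.0
74 99 y -47.0 56.0 x -9.0 23.0
82 104 y -47.0 41.0 x -6.0 23.0
90 54 y -43.0 39.0 x -5.0 15.0
98 17 y -39.0 35.0 x -4.0 14.0
106 42 y -38.0 29.0 x 7.0 38.0
114 74 y -38.0 35.0 x 0.0 40.0
122 77 y -38.0 32.0 x -1.0 40.0
```

The wedge is clear. With TCP z ≈ 0.16 the knuckles stay about 15 mm from the grip when the lever is fully pressed. Approaching.

carry_out(
  xyz=[
    [0,5,-3],
    [0,8,0],
    [0,6,0],
    [0,4,0],
    [0,2,0],
  ],
  roll=[0,0,0,0,0],
  jaw=[1,1,1,1,1],
)

```text
time_s: 3.75
position: [0.5809, 0.0987, 0.1632]
ee_rot: [[1.0, 0.0, 0.0], [0.0, -1.0, 0.0], [0.0, -0.0, -1.0]]
ft_force: [-1.1, 1.6, -0.2]
gripper_width: -0.0
finger_force: 0.0
```

carry_out(
  xyz=[
    [0,2,0],
    [0,2,0],
    [0,2,0],
    [0,2,0],
    [0,2,0],
  ],
  roll=[0,0,0,0,0],
  jaw=[1,1,1,1,1],
)

```text
time_s: 4.25
position: [0.5809, 0.0893, 0.163]
ee_rot: [[1.0, 0.001, -0.0], [0.001, -1.0, 0.0], [-0.0, -0.0, -1.0]]
ft_force: [-0.1, -0.4, -0.0]
gripper_width: -0.001
finger_force: 0.0
```

carry_out(
  xyz=[
    [0,2,0],
    [0,2,0],
    [0,1,0],
    [0,1,0],
    [0,1,0],
  ],
  roll=[0,0,0,0,0],
  jaw=[1,1,1,1,1],
)

```text
time_s: 4.75
position: [0.5805, 0.0833, 0.1631]
ee_rot: [[1.0, 0.002, -0.001], [0.002, -1.0, 0.001], [-0.001, -0.001, -1.0]]
ft_force: [-3.2, 7.3, 4.3]
gripper_width: -0.0
finger_force: 3.6
```

carry_out(
  xyz=[
    [0,1,0],
    [0,1,0],
    [0,1,0],
    [0,1,0],
    [0,1,0],
  ],
  roll=[0,0,0,0,0],
  jaw=[1,1,1,1,1],
)

```text
time_s: 5.25
position: [0.5805, 0.0787, 0.1632]
ee_rot: [[1.0, 0.002, -0.001], [0.002, -1.0, 0.002], [-0.001, -0.002, -1.0]]
ft_force: [-3.6, 8.3, 4.7]
gripper_width: 0.002
finger_force: 4.2
```

Contact came at y ≈ 0.085. The sideways and upward forces fit friction as the blade swings. I'll follow its arc while pressing.

carry_out(
  xyz=[
    [-0.8,1,-0.5],
    [-0.8,1,-0.5],
    [-0.5,1,-0.3],
    [-0.5,1,-0.3],
    [-0.5,1,-0.3],
  ],
  roll=[0,0,0,0,0],
  jaw=[1,1,1,1,1],
)

```text
time_s: 5.75
position: [0.5781, 0.0731, 0.165]
ee_rot: [[1.0, 0.001, 0.001], [0.001, -1.0, 0.001], [0.001, -0.001, -1.0]]
ft_force: [2.2, 5.2, -1.2]
gripper_width: 0.003
finger_force: 2.5
```

carry_out(
  xyz=[
    [-0.4,1,-0.3],
    [-0.4,1,-0.3],
    [-0.4,1,-0.3],
    [-0.4,1,-0.3],
    [-0.4,1,-0.3],
  ],
  roll=[0,0,0,0,0],
  jaw=[1,1,1,1,1],
)

```text
time_s: 6.25
position: [0.5761, 0.0682, 0.1665]
ee_rot: [[1.0, 0.002, 0.001], [0.002, -1.0, 0.001], [0.001, -0.001, -1.0]]
ft_force: [3.1, 6.8, -1.3]
gripper_width: -0.0
finger_force: 2.8
```

carry_out(
  xyz=[
    [-0.2,1,-0.2],
    [-0.2,1,-0.2],
    [-0.2,1,-0.2],
    [0,0,0],
    [0,0,0],
  ],
  roll=[0,0,0,0,0],
  jaw=[1,1,1,1,1],
)

```text
time_s: 6.75
position: [0.5755, 0.0654, 0.1671]
ee_rot: [[1.0, 0.002, 0.001], [0.002, -1.0, 0.001], [0.001, -0.001, -1.0]]
ft_force: [1.7, 6.0, -0.2]
gripper_width: -0.0
finger_force: 2.9
```

carry_out(
  xyz=[
    [0,0.5,0],
    [0,0.5,0],
    [0,0.5,0],
    [0,0,0],
    [0,0,0],
  ],
  roll=[0,0,0,0,0],
  jaw=[1,1,1,1,1],
)

```text
time_s: 7.25
position: [0.5755, 0.0641, 0.1672]
ee_rot: [[1.0, 0.002, 0.001], [0.002, -1.0, 0.002], [0.001, -0.002, -1.0]]
ft_force: [1.2, 7.1, 2.2]
gripper_width: -0.001
finger_force: 3.6
```

carry_out(
  xyz=[
    [0,0.5,0],
    [0,0.5,0],
    [0,0.5,0],
    [0,0,0],
    [0,0,0],
  ],
  roll=[0,0,0,0,0],
  jaw=[1,1,1,1,1],
)

```text
time_s: 7.75
position: [0.5755, 0.0635, 0.1673]
ee_rot: [[1.0, 0.003, 0.001], [0.003, -1.0, 0.003], [0.001, -0.003, -1.0]]
ft_force: [1.2, 12.4, 3.4]
gripper_width: 0.001
finger_force: 6.1
```

Measured y advanced only 0.6 mm for 1.5 mm commanded, so the lever is at its stop after about 22 mm of travel. I'll add a little more push and hold.

carry_out(
  xyz=[
    [0,0.4,0],
    [0,0.3,0],
    [0,0,0],
    [0,0,0],
    [0,0,0],
  ],
  roll=[0,0,0,0,0],
  jaw=[1,1,1,1,1],
)

```text
time_s: 8.25
position: [0.5755, 0.0633, 0.1673]
ee_rot: [[1.0, 0.003, 0.001], [0.003, -1.0, 0.004], [0.001, -0.004, -1.0]]
ft_force: [0.3, 16.6, 2.3]
gripper_width: -0.001
finger_force: 7.4
```

```bash
python3 - <<'E'
from h import *
out=[]
for n,(x0,x1,y0,y1) in(("top",(190,340,130,270)),("scene",(330,430,130,225))):
    im,d,K,T=cam(n); out.append(cv2.resize(im[y0:y1,x0:x1,::-1],(400,373),interpolation=cv2.INTER_CUBIC))
cv2.imwrite("pics/press.png",np.hstack(out))
s=manip.sense(); print(s["position"],s["ft_force"])
E
```

```text
[0.57548455 0.06332814 0.16731047] [ 0.26931128 15.26852787  3.11126596]
```

View pics/press.png

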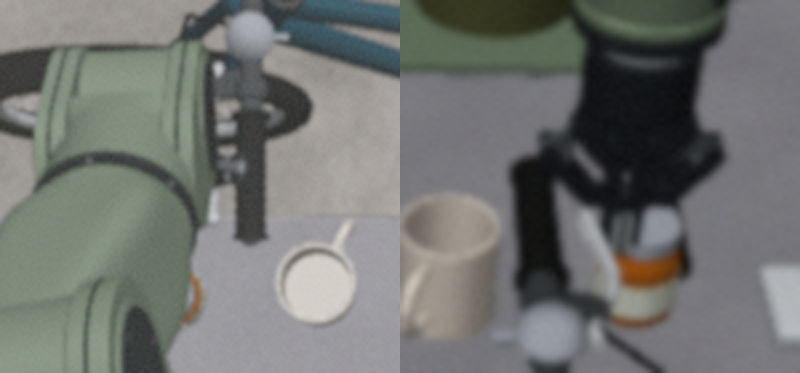

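In the top view (left half) the ball end has moved from column 182 to 213, about 30 mm, which matches 0.26 rad. The scene view shows the fingers on the blade's front and clear of the grip. Holding.

carry_out(
  xyz=[
    [0,0,0],
    [0,0,0],
    [0,0,0],
    [0,0,0],
    [0,0,0],
  ],
  roll=[0,0,0,0,0],
  jaw=[1,1,1,1,1],
)

```text
time_s: 8.85
position: [0.5755, 0.0633, 0.1673]
ee_rot: [[1.0, 0.003, 0.001], [0.003, -1.0, 0.004], [0.001, -0.004, -1.0]]
ft_force: [1.1, 15.4, 2.6]
gripper_width: -0.004
finger_force: 7.4
```

carry_out(
  xyz=[
    [0,0,0],
    [0,0,0],
    [0,0,0],
    [0,0,0],
    [0,0,0],
  ],
  roll=[0,0,0,0,0],
  jaw=[1,1,1,1,1],
)

```text
time_s: 9.35
position: [0.5755, 0.0633, 0.1673]
ee_rot: [[1.0, 0.003, 0.001], [0.003, -1.0, 0.004], [0.001, -0.004, -1.0]]
ft_force: [0.4, 15.1, 3.3]
gripper_width: 0.002
finger_force: 7.4
```

carry_out(
  xyz=[
    [0,0,0],
    [0,0,0],
    [0,0,0],
    [0,0,0],
    [0,0,0],
  ],
  roll=[0,0,0,0,0],
  jaw=[1,1,1,1,1],
)

```text
time_s: 9.85
position: [0.5755, 0.0633, 0.1673]
ee_rot: [[1.0, 0.003, 0.001], [0.003, -1.0, 0.004], [0.001, -0.004, -1.0]]
ft_force: [2.0, 15.6, 3.2]
gripper_width: -0.0
finger_force: 7.4
```

carry_out(
  xyz=[
    [0,0,0],
    [0,0,0],
    [0,0,0],
    [0,0,0],
    [0,0,0],
  ],
  roll=[0,0,0,0,0],
  jaw=[1,1,1,1,1],
)

```text
time_s: 10.35
position: [0.5755, 0.0633, 0.1673]
ee_rot: [[1.0, 0.003, 0.001], [0.003, -1.0, 0.004], [0.001, -0.004, -1.0]]
ft_force: [0.6, 15.9, 2.4]
gripper_width: -0.003
finger_force: 7.4
```

carry_out(
  xyz=[
    [0,0,0],
    [0,0,0],
    [0,0,0],
    [0,0,0],
    [0,0,0],
  ],
  roll=[0,0,0,0,0],
  jaw=[1,1,1,1,1],
)

```text
time_s: 10.85
position: [0.5755, 0.0633, 0.1673]
ee_rot: [[1.0, 0.003, 0.001], [0.003, -1.0, 0.004], [0.001, -0.004, -1.0]]
ft_force: [0.7, 15.6, 2.8]
gripper_width: -0.001
finger_force: 7.4
```

Held at about 15 N for over 2.5 s. Easing off along the arc.

carry_out(
  xyz=[
    [0.2,-2,0.2],
    [0.6,-3,0.6],
    [1,-3,0.8],
    [1,-3,0.8],
    [1,-3,0.8],
  ],
  roll=[0,0,0,0,0],
  jaw=[1,1,1,1,1],
)

```text
time_s: 11.35
position: [0.5786, 0.076, 0.1639]
ee_rot: [[1.0, 0.002, -0.001], [0.002, -1.0, 0.002], [-0.001, -0.002, -1.0]]
ft_force: [-4.4, 7.0, 5.0]
gripper_width: -0.002
finger_force: 4.2
```

carry_out(
  xyz=[
    [1,-4,0.5],
    [0,-4,0],
    [0,-5,0],
    [0,-8,0],
    [0,-10,0],
  ],
  roll=[0,0,0,0,0],
  jaw=[1,1,1,1,1],
)

```text
time_s: 11.85
position: [0.58, 0.1059, 0.1634]
ee_rot: [[1.0, 0.0, 0.0], [0.0, -1.0, -0.0], [0.0, 0.0, -1.0]]
ft_force: [-0.2, 0.2, 0.3]
gripper_width: -0.002
finger_force: 0.0
```

carry_out(
  xyz=[
    [0,-15,0],
    [0,-15,-5],
    [0,-10,-25],
    [0,-5,-35],
    [0,0,-35],
  ],
  roll=[0,0,0,0,0],
  jaw=[1,1,1,1,1],
)

```text
time_s: 12.35
position: [0.5794, 0.1527, 0.2648]
ee_rot: [[1.0, 0.003, -0.0], [0.003, -1.0, 0.0], [-0.0, -0.0, -1.0]]
ft_force: [-0.0, 0.0, 0.2]
gripper_width: -0.002
finger_force: 0.0
```

carry_out(
  xyz=[
    [0,-20,-15],
    [0,-10,-5],
    [0,0,0],
    [0,0,0],
    [0,0,0],
  ],
  roll=[0,0,0,0,0],
  jaw=[1,1,1,1,1],
)

```text
time_s: 12.85
position: [0.5797, 0.18, 0.2824]
ee_rot: [[1.0, 0.0, -0.001], [0.0, -1.0, -0.001], [-0.001, 0.001, -1.0]]
ft_force: [0.3, 0.7, -0.0]
gripper_width: -0.0
finger_force: 0.0
```

```bash
python3 - <<'E'
from h import *
out=[]
for n in("top","scene"):
    im,d,K,T=cam(n); c=im[130:270,180:390] if n=="top" else im[100:240,270:480]
    out.append(cv2.resize(c[...,::-1],(400,267),interpolation=cv2.INTER_CUBIC))
    if n=="top":
        P=pts(d,K,T)
        for v in (195,200,205,210): print([(u,*np.round(P[v,u]*1000)) for u in range(250,276) if .13<P[v,u,2]<.2][:3])
cv2.imwrite("pics/end.png",np.hstack(out)); s=manip.sense(); print(s["position"],s["ft_force"])
E
```

```text
[(259, np.float64(579.0), np.float64(70.0), np.float64(161.0)), (260, np.float64(579.0), np.float64(67.0), np.float64(163.0)), (261, np.float64(579.0), np.float64(65.0), np.float64(160.0))]
[(258, np.float64(567.0), np.float64(73.0), np.float64(156.0)), (259, np.float64(566.0), np.float64(69.0), np.float64(160.0)), (260, np.float64(566.0), np.float64(66.0), np.float64(163.0))]
[(258, np.float64(554.0), np.float64(72.0), np.float64(159.0)), (259, np.float64(554.0), np.float64(70.0), np.float64(158.0)), (260, np.float64(554.0), np.float64(67.0), np.float64(156.0))]
[(255, np.float64(541.0), np.float64(80.0), np.float64(155.0)), (256, np.float64(541.0), np.float64(77.0), np.float64(158.0)), (257, np.float64(541.0), np.float64(74.0), np.float64(157.0))]
[0.57985013 0.18004525 0.28271131] [-0.30692136 -0.00829783  0.39945412]
```

View pics/end.png

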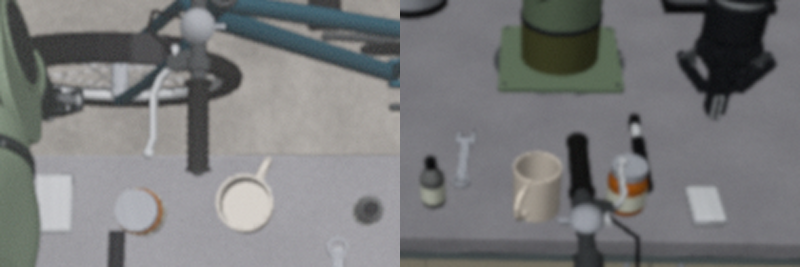

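The lever's ball end is back at column 258 of the top view, its rest position. The gripper is clear and the loose items in view stand where they were. Handing in.

```bash
python3 -c "
from rig import manip
print(manip.close_job())"
```

```text
the job is handed in; nothing more can be done
None
```

I pressed the brake lever to its stop from the front at about 15 N and held it for over 2.5 s. It then sprang fully back out, the arm moved clear with nothing visibly disturbed, and I handed the job in; no verdict was returned.

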